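# Feel the gap of a gel plate clamp with a taper gauge

### The job

Swing the carton's lid well back past upright, take the taper gauge out of the carton by its black handle, and slide its blade straight down between the two upright plates of the clamp until it drags snugly on both of them, without forcing it. Finish there, still holding the gauge at that depth, with the lid left open and the bystanders undisturbed.

Things in the scene. Friction and masses are not known exactly. Their poses are not given: they have to be found in the camera images.
- gauge: taper gauge, 79 mm tall, about 60 g, upright in a slot (2 mm play, 30 mm deep) of the grey insert in the carton. Origin: middle of the blade's tip; z up to the handle, x through the thickness, y across the width. Steel wedge blade 24 mm wide, 45 mm long, thickness growing evenly from 3 mm at the tip to 15 mm; above it a black handle 16 (x) by 30 (y) by 34 mm tall, clear of the walls by 40 mm in x
- gauge_tip (a point): middle of the gauge's blade tip (the gauge's origin)
- gauge_handle (a point): centre of the gauge's black handle, 62 mm above the tip
- carton: brown card carton fixed to the bench, origin under it. Side flaps hang down outside its x walls, 13 mm out. Walls 2 mm, 92 mm high, outer faces at x = -51 and 51, y = -54 and 36 mm in its frame (the -y side has the lid's crease). The gauge stands at x = 0, y = -9 mm, tip 3 mm up, thickness along the carton's x
- carton_lid (a joint): angle of the carton's lid, a flap 98 mm wide and 86 mm long: 0 = flat over the carton, 1.57 = upright, grows as it swings back over the -y side, up to 2.97. Starts ajar at 0.8 to 1.2 and stays where it is left; a light push on its free edge moves it
- carton_lid_hinge (a point): middle of the lid's crease, at the top of the carton's -y wall, 92 mm above the bench; the crease runs along the carton's x, and the lid reaches from it along the carton's +y at angle 0
- clamp_base: plate clamp fixed to the bench: grey base 100 x 110 x 12 mm, origin under its middle, z up. Two upright sprung aluminium plates, 70 mm wide (x), face each other, left (+y) and right (-y), grey blocks behind. The gap's width (y) is 5 to 8 mm, different every time. The plates flare out at 45 degrees above their inner edges (76 mm above the bench) up to 85 mm; clear 62 mm below the edges
- left_edge (a point): middle of the left plate's top inner edge (below the flare); moves with the plate. The gap's centre is midway between left_edge and right_edge, the gap's width their distance
- right_edge (a point): middle of the right plate's top inner edge (below the flare); moves with the plate
- left_plate (a joint): how far the left plate is pushed back (+y) from rest, m, 0 to 0.008; its spring gives 2.2 N per mm. It first touches when the blade's thickness at the edge equals the gap; then 7.5 mm more depth pushes each plate back 1 mm. At about 2 mm each the blade drags snugly (the tool feels about 6 N from below while sliding, little once stopped); past 4 mm it is forced
- right_plate (a joint): the same for the right plate (outward, -y)
- white_dropper: bystander: small white dropper bottle, 25 mm across, 77 mm tall, origin under its middle
- green_vial: bystander: vial with a ribbed screw cap, 24 mm across, 48 mm tall, left of the clamp, origin under its middle
- amber_vial: bystander: vial with white cap, 24 mm across, 48 mm tall, origin under its middle

How it is judged:
By the outcome, as a careful person would: the job done as asked, in the order asked, and still so for the second after the job is handed in, while the arm keeps its last pose, push and grip.
It also fails if it takes over 50 s, if anything falls off the work surface, if the arm or the gripper's body presses on something with over 40 N, if the wrist force passes 120 N, or if a joint passes its speed limit or range.

### The arm

A 6-joint arm with a two-finger parallel gripper is mounted at the origin on the work surface; the furniture and walls round the work are solid. World frame = base frame: x ahead of the robot, y to its left, z up, the work surface at z = 0. Lengths are in m, angles in rad, forces in N, time in s.
With the tool pointing down it reaches from about 0.3 to 1 m from the base axis. Payload 5.1 kg.
Tool frame: the origin (TCP) lies on the front face of the gripper's body, between the roots of the fingers; the fingertips stand 78 mm ahead of it and the grasp point (between the pads) lies 59 mm ahead of it (arm.tip_extent is the distance from the TCP to the fingertips, in m); z points along the fingers, y is the line along which they close (so a half turn about z gives the same grasp; the last joint's range is limited). The gripper opens to 95 mm and grips with 3 to 60 N. Pads are 20 mm wide; open, the fingers measure 119 mm over their backs; the gripper's body (75 mm by 180 mm) begins 59 mm behind the grasp point.
Start: joints at [1.15, 0.124, 1.65, -0, 1.367, -0.083], TCP at [0.215, 0.613, 0.292] pointing down, gripper open.
Joint ranges: [-2.61, 2.61], [-1.02, 2.33], [0.03, 2.71], [-1.35, 4.49], [0.32, 2.68], [-2.91, 2.91]. Speed limits (rad/s): [2.57, 2.57, 3.14, 3.14, 3.14, 3.14].

### API

Orientations are given as a unit quaternion [w, x, y, z].
In Python, from bench import arm, optics gives the robot as it stands.
- The arm moves only by the tool step_arm, never from a script. Its argument "rows" is one flat list of numbers, 6 for each row, row after row: the shift along the tool's x, y, z in m, then the turn, a rotation vector about the tool's x, y, z in degrees. In form: [tx, ty, tz, rx, ry, rz, tx, ty, tz, rx, ry, rz, ...]. A call has 1 to 10 rows; each row is the pose to reach, as a shift and turn from the pose commanded when the call began, along the tool's axes at that moment; what a row does not reach only later rows make up. A row lasts 1/12 s, in which the tool goes at most 41.7 mm and 7.16 degrees, less where a joint would pass 70% of its speed; a pose out of reach is approached as far as the arm can. A call with a gripper value outside its range is refused whole. "claw" is the closure, from 0 (fully open) to 1 (shut), set as the call begins (left out, the last holds). The fingers move at their own pace and stop on an object; "grip_force" is the grip in N (left out, the last holds). Time passes only in rows, so rows that repeat a pose let the fingers close. It gives the time, the measured TCP pose, the force, the opening and the grip force at its end, in the units of the state.
- arm.get_state(): the state, without advancing time (a new reading comes with each control period).
- optics.capture(name): name is "scene" or "top"; returns the picture (480x640x3 uint8, red, green, blue); there is no depth.
- optics.camera_model(name): a dict with "mtx" (3x3 intrinsics, pixels), "R" (3x3) and "t" (3): a world point X has camera coordinates R X + t. Camera axes: x right, y down, z forward; pixel columns grow to the right and rows downward; lengths in m; the calibration is good to about 2 mm. A picture is of the moment at which its call begins. camera_model takes no time and is no camera call.
- arm.close_job(): hands the job in; it is judged then, once.
The state is a dict: "time": time; "joint_positions": joint angles; "qd": joint speeds; "joint_efforts": joint torques, N m; "ee_pos": TCP position; "orientation": TCP orientation; "wrist_force": force on the tool from outside, world axes, zero at the start; "moment": the same for the moment, N m; "finger_gap": finger opening in m; "grasp_force": force on a finger pad.
Only numpy, scipy, OpenCV 4.12 (cv2) and the standard library are available. Lean on these libraries where they do the work, as an engineer would, in place of code of your own. Each camera call takes 0.05 s, during which the arm holds its last target. There are 200 camera calls.

## Working session

There is one attempt and no reset: what is moved stays moved. The work goes in short steps, Python scripts to look and compute and a tool call to move; the robot and the scene stay as the last step left them, time stands still between calls to the robot, and variables do not carry over. Pictures are saved under pics/ and viewed, at most 10 in all, crops included, and the job is handed in when it is done.

Besides the shell and the picture viewer there is one more tool, called after "Call:" as a command line: name --argument value ..., lists and objects as JSON in quotes. step_arm: Moves the arm, as the interface text tells. Its arguments: {"type":"object","properties":{"rows":{"type":"array"},"claw":{"type":"number"},"grip_force":{"type":"number"}},"required":["rows"]}

```bash
mkdir -p pics
python3 - <<'E'
from bench import arm, optics
import cv2, numpy as np
for n in("scene","top"):
    im=optics.capture(n); cv2.imwrite(f"pics/{n}0.png",im[:,:,::-1])
    m=optics.camera_model(n); print(n,np.round(m["mtx"],1).tolist(),np.round(m["R"],4).tolist(),np.round(m["t"],4).tolist(), "C",-np.array(m["R"]).T@m["t"])
s=arm.get_state(); print(s)
E
```

```text
scene [[583.0, 0.0, 310.5], [0.0, 583.0, 226.0], [0.0, 0.0, 1.0]] [[-0.6685, -0.7434, -0.02], [-0.3489, 0.3373, -0.8744], [0.6568, -0.5776, -0.4848]] [0.219, 0.2441, 0.5497] C [-0.12942274  0.39796726  0.48432103]
top [[562.0, 0.0, 314.5], [0.0, 562.0, 243.4], [0.0, 0.0, 1.0]] [[-0.0079, -1.0, -0.003], [-0.9964, 0.0081, -0.0844], [0.0845, 0.0023, -0.9964]] [-0.1182, 0.4309, 0.9154] C [ 0.35113908 -0.12379867  0.94816427]
{'time': 0.1, 'joint_positions': array([ 1.15041466e+00,  1.24423290e-01,  1.65151163e+00, -2.01298392e-05,
        1.36752155e+00, -8.26192979e-02]), 'qd': array([-0.00110696, -0.00157235, -0.00168931, -0.0005054 , -0.00068153,
       -0.00024986]), 'joint_efforts': array([ 5.42249163e-04, -4.18877113e+01, -3.61098146e+01,  7.76683842e-02,
        4.60912753e-02, -6.74674652e-05]), 'ee_pos': array([0.21526079, 0.61286211, 0.29113584]), 'orientation': array([-2.22366549e-04,  1.68077473e-01,  9.85773348e-01, -9.05042832e-04]), 'wrist_force': array([ 0.24353619,  1.26028448, -0.14678725]), 'moment': array([ 0.01979362,  0.01020681, -0.01304353]), 'grasp_force': 0.0, 'finger_gap': 0.09514588761293864}
```

View pics/scene0.png

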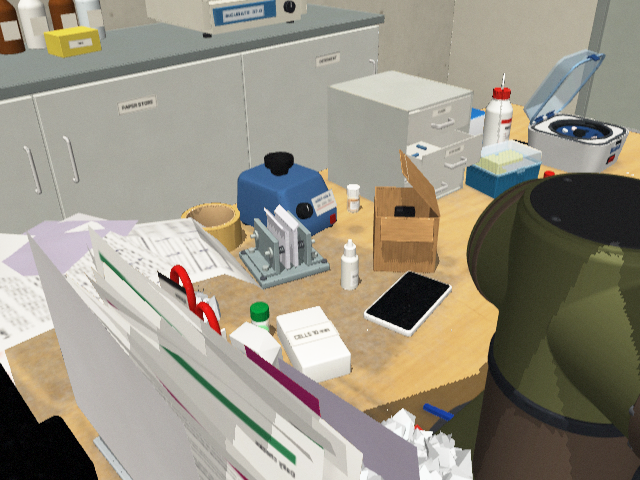

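View pics/top0.png

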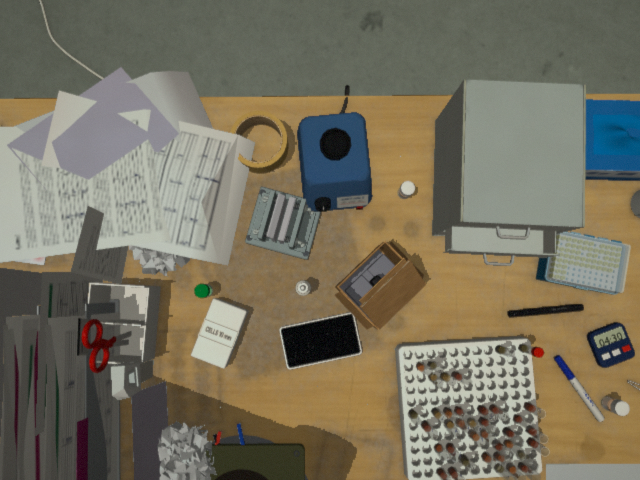

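The scene view shows the carton at about (405,230) with the lid ajar, and the clamp at (283,250). In the top view the carton is at (382,285), the clamp at (283,222), and the dropper at (303,288) is close to both. Next I'll enlarge crops.

Run:
```python
import cv2
t=cv2.imread("pics/top0.png"); s=cv2.imread("pics/scene0.png")
cv2.imwrite("pics/tc.png",cv2.resize(t[175:335,235:435],None,fx=4,fy=3.75,interpolation=cv2.INTER_CUBIC)[:600])
c=s[145:295,235:445]
cv2.imwrite("pics/sc.png",cv2.resize(c[:, :200],None,fx=4,fy=4,interpolation=cv2.INTER_CUBIC))
```

```text
(no output)
```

View pics/tc.png

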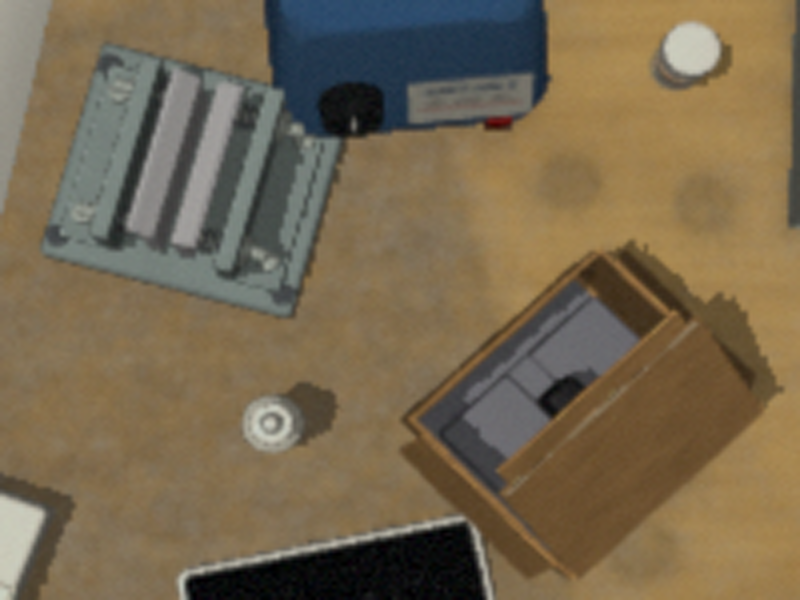

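View pics/sc.png

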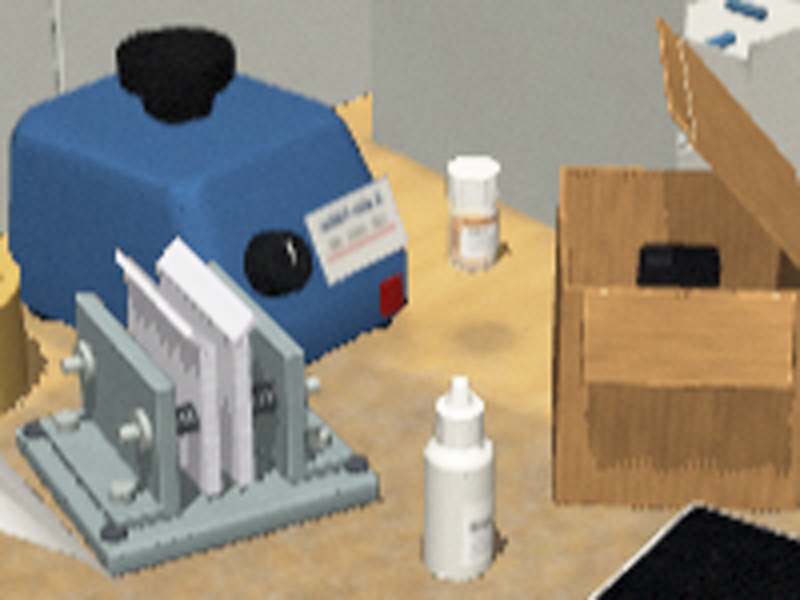

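Crop readings. Top crop, carton top corners: (403,420), (598,252), (762,395), (573,578). The lid's free edge runs (500,480)-(687,320), and the handle is at about (562,395). The clamp gap is the dark stripe between (158,240)/(172,243) and (200,73)/(215,82). Scene crop: handle top at (640–720,245), plate flares at (120–255,240–345). Next I'll fit the poses to these.

```bash
cat > h.py <<'E'
import numpy as np
from bench import optics
from scipy.optimize import least_squares
M={n:optics.camera_model(n) for n in("scene","top")}
def proj(n,X):
    m=M[n]; c=np.array(m["R"])@X+m["t"]; p=np.array(m["mtx"])@c; return p[:2]/p[2]
T=lambda u,v:np.array([235+u/4,175+v/3.75]); S=lambda u,v:np.array([235+u/4,145+v/4])
def W(p,X): c,s=np.cos(p[2]),np.sin(p[2]); return np.array([p[0]+c*X[0]-s*X[1],p[1]+s*X[0]+c*X[1],X[2]])
def tri(pt,ps): return least_squares(lambda X:np.r_[proj("top",X)-pt,proj("scene",X)-ps],[.4,0,.1]).x
E
python3 - <<'E'
from h import *
lid=lambda a,x:np.array([x,-.054+.086*np.cos(a),.092+.086*np.sin(a)])
obs=[("top",T(403,420),(-.051,.036,.092)),("top",T(598,252),(.051,.036,.092)),("top",T(573,578),(-.051,-.054,.092)),("top",T(762,395),(.051,-.054,.092)),
("top",T(500,480),-.049),("top",T(687,320),.049),("scene",S(555,288),(-.051,.036,.092)),("scene",S(563,168),(.051,.036,.092)),("scene",S(553,500),(-.051,.036,0)),("scene",S(661,18),.049)]
f=lambda p:np.concatenate([proj(n,W(p,lid(p[3],X) if np.isscalar(X) else X))-u for n,u,X in obs])
r=least_squares(f,[.27,-.24,-.8,1.]);p=r.x;print("carton",p.round(4),"\n",r.fun.reshape(-1,2).round(1).tolist())
print("handle pred top",proj("top",W(p,[0,-.009,.082])),"obs",T(562,393),"scene",[(proj("scene",W(p,[-.008,y,.082]))-[235,145])*4 for y in(.006,-.024)])
print("handle tri",tri(T(565,393),S(680,248)),"expected",W(p,[0,-.009,.082]))
obs2=[("top",T(107,42),(.05,.055,.012)),("top",T(43,252),(-.05,.055,.012)),("top",T(292,317),(-.05,-.055,.012)),("top",T(343,140),(.05,-.055,.012)),
("scene",S(112,560),(-.05,.055,.012)),("scene",S(380,478),(-.05,-.055,.012)),("scene",S(17,432),(.05,.055,.012))]
# flare/edges; g = gap, c=centre offset
E=[("top",T(158,240),-1,1,.076),("top",T(200,73),1,1,.076),("top",T(172,243),-1,-1,.076),("top",T(215,82),1,-1,.076)]
def f2(p): return np.concatenate([proj(n,W(p,X))-u for n,u,X in obs2]+[proj(n,W(p,[.035*sx,p[4]+sy*p[3]/2,z]))-u for n,u,sx,sy,z in E])
r=least_squares(f2,[.46,-.05,-.2,.006,0]);p2=r.x;print("clamp",p2.round(4),"\n",r.fun.reshape(-1,2).round(1).tolist())
print("gapcentre",W(p2,[0,p2[4],.076]))
print("mixer knob",tri((335,140),S(175,40)),"lowknob",tri(T(350,110),S(278,262)),"label corner TL",tri(T(407,85),S(305,215)))
print("cabinet corner",tri((463,225),(406,110)),"dropper top",tri(T(271,423),S(460,380)))
E
```

```text
carton [ 0.3662 -0.216  -0.8159  0.9096] 
 [[0.4, -0.4], [-0.3, -1.8], [-0.8, 0.8], [0.1, 2.7], [-2.6, 1.6], [0.8, -4.2], [2.0, -0.2], [-0.9, -0.7], [0.4, 1.0], [0.9, -3.0]]
handle pred top [380.13003388 284.93270418] obs [375.5 279.8] scene [array([641.63264928, 258.24528234]), array([723.07179459, 259.91502457])]
handle tri [ 0.36383514 -0.21947012  0.08189814] expected [ 0.35960292 -0.22214321  0.082     ]
clamp [ 4.641e-01 -7.010e-02 -2.947e-01  6.200e-03  1.000e-04] 
 [[-0.8, 0.0], [-2.2, 0.7], [-1.4, 1.9], [2.8, -7.9], [-0.3, -1.5], [1.7, -0.0], [0.5, -2.3], [-1.6, 0.5], [0.8, 2.5], [-1.3, 0.9], [0.8, 1.1]]
gapcentre [ 0.46414345 -0.07005436  0.076     ]
mixer knob [ 0.57533172 -0.15447554  0.12339909] lowknob [ 0.48911022 -0.13468304  0.05993036] label corner TL [ 0.49799822 -0.15721824  0.06965186]
cabinet corner [ 0.44171748 -0.32078525  0.19137109] dropper top [ 0.35673232 -0.10252149  0.07505295]
```

```bash
cat >> h.py <<'E'
from scipy.spatial.transform import Rotation as Ro
def go(*wps):
    "wps: (x,y,z,yaw of tool y deg); prints tool shift mm + rotvec deg from the present pose for each"
    from bench import arm
    s=arm.get_state(); q=s["orientation"]; R0=Ro.from_quat(np.r_[q[1:],q[0]])
    for x,y,z,a in wps:
        a=np.radians(a); ty=np.array([np.cos(a),np.sin(a),0]); tz=np.array([0,0,-1.]); R=Ro.from_matrix(np.c_[np.cross(ty,tz),ty,tz])
        print((R0.inv().apply(np.array([x,y,z])-s["ee_pos"])*1000).round(1),(R0.inv()*R).as_rotvec(degrees=True).round(2))
E
python3 - <<'E'
from h import *
import cv2
lid=lambda a,x:np.array([x,-.054+.086*np.cos(a),.092+.086*np.sin(a)])
obs=[("top",T(403,420),(-.051,.036,.092)),("top",T(598,252),(.051,.036,.092)),("top",T(573,578),(-.051,-.054,.092)),
("top",T(500,480),-.049),("top",T(687,320),.049),("scene",S(555,288),(-.051,.036,.092)),("scene",S(563,168),(.051,.036,.092)),("scene",S(553,500),(-.051,.036,0)),("scene",S(661,18),.049)]
f=lambda p:np.concatenate([proj(n,W(p,lid(p[3],X) if np.isscalar(X) else X))-u for n,u,X in obs])
r=least_squares(f,[.27,-.24,-.8,1.],loss='soft_l1');p=r.x;print("carton",p.round(4),"\n",r.fun.reshape(-1,2).round(1).tolist())
obs2=[("top",T(107,42),(.05,.055,.012)),("top",T(43,252),(-.05,.055,.012)),("top",T(292,317),(-.05,-.055,.012)),
("scene",S(112,560),(-.05,.055,.012)),("scene",S(380,478),(-.05,-.055,.012)),("scene",S(17,432),(.05,.055,.012))]
E=[("top",T(158,240),-1,1,.076),("top",T(200,73),1,1,.076),("top",T(172,243),-1,-1,.076),("top",T(215,82),1,-1,.076)]
def f2(p): return np.concatenate([proj(n,W(p,X))-u for n,u,X in obs2]+[proj(n,W(p,[.035*sx,p[4]+sy*p[3]/2,z]))-u for n,u,sx,sy,z in E])
r=least_squares(f2,[.46,-.05,-.2,.006,0],loss='soft_l1');p2=r.x;print("clamp",p2.round(4),"\n",r.fun.reshape(-1,2).round(1).tolist())
print("gapcentre",W(p2,[0,p2[4],.076]))
t=cv2.imread("pics/top0.png"); c=t[185:245,255:310].astype(int); m=((c.min(2)>125)&(c.max(2)-c.min(2)<35)).astype(np.uint8)
n,l,st,ce=cv2.connectedComponentsWithStats(m,connectivity=4)
for i in range(1,n):
    if st[i,4]>100: print(st[i],ce[i]+[255,185],cv2.minAreaRect(np.argwhere(l==i)[:,::-1].astype(np.float32)))
np.save("p.npy",p);np.save("p2.npy",p2)
go((.30,.50,.48,0),(.45,.15,.45,0),(*W(p,[0,.025,.21]),np.degrees(p[2])))
E
```

```text
carton [ 0.3656 -0.2161 -0.8279  0.881 ] 
 [[0.4, -0.5], [0.3, -1.3], [-1.3, 1.2], [-3.9, 0.7], [0.0, -4.4], [2.0, -0.2], [-0.2, -0.7], [0.4, 0.9], [0.3, -2.0]]
clamp [ 0.4659 -0.0706 -0.2678  0.0061 -0.    ] 
 [[-1.6, -0.4], [-1.4, 0.7], [-0.1, 0.2], [0.5, -1.9], [1.4, -1.3], [-0.5, -2.2], [-0.7, -0.4], [0.5, 1.2], [-0.4, -0.2], [0.5, -0.2]]
gapcentre [ 0.46591107 -0.07060489  0.076     ]
[ 12   8  17  45 291] [275.19243986 215.0137457 ] ((20.19811248779297, 30.056602478027344), (6.7306671142578125, 44.504817962646484), 15.945395469665527)
[ 23  12  17  44 269] [286.20074349 218.20074349] ((31.22205924987793, 33.20057678222656), (5.995222568511963, 44.48241424560547), 15.5241117477417)
[-117.3  -78.8 -188.7] [-1.000e-01  6.000e-02  7.065e+01]
[-374.8 -359.2 -158.2] [-1.000e-01  6.000e-02  7.065e+01]
[-428.3 -710.1   82.4] [-7.0000e-02  1.1000e-01  1.1808e+02]
```

Call:
step_arm --rows '[0, 0, -0.04, 0, 0, 0, 0, 0, -0.08, 0, 0, 0, 0, 0, -0.12, 0, 0, 0, 0, 0, -0.16, 0, 0, 0, 0, 0, -0.18, 0, 0, 0]' --claw 0.5

```text
time: 0.52
ee_pos: [0.2155, 0.6134, 0.4785]
orientation: [0.001, 0.168, 0.986, 0.003]
wrist_force: [-0.9, 0.5, 0.7]
finger_gap: 0.0673
grasp_force: 0.0
```

Call:
step_arm --rows '[-0.0288, -0.0276, 0, 0, 0, 7, -0.0576, -0.0552, 0, 0, 0, 14, -0.0864, -0.0828, 0, 0, 0, 21, -0.1152, -0.1104, 0, 0, 0, 28, -0.144, -0.138, 0, 0, 0, 35, -0.1728, -0.1656, 0, 0, 0, 42, -0.2016, -0.1932, 0, 0, 0, 49, -0.2304, -0.2208, 0, 0, 0, 56, -0.2592, -0.2484, 0, 0, 0, 63, -0.288, -0.276, 0, 0, 0, 70]'

```text
time: 1.35
ee_pos: [0.3959, 0.2556, 0.4719]
orientation: [-0.0, 0.705, 0.709, -0.0]
wrist_force: [0.5, 0.4, 0.0]
finger_gap: 0.0477
grasp_force: 0.0
```

Run:
```python
from h import *
p=np.load("p.npy");go((*W(p,[0,.025,.30]),np.degrees(p[2])))
from bench import arm;print(arm.get_state()["ee_pos"],arm.get_state()["joint_positions"].round(2))
```

```text
[-454.6  -14.4  171.9] [-1.000e-02  1.000e-02  4.776e+01]
[0.39589332 0.25555712 0.4718694 ] [ 0.46 -0.33  1.77 -0.    1.7   0.45]
```

Call:
step_arm --rows '[-0.038, 0, 0.01, 0, 0, 5, -0.076, -0.002, 0.02, 0, 0, 10, -0.114, -0.003, 0.03, 0, 0, 15, -0.152, -0.004, 0.04, 0, 0, 20, -0.19, -0.006, 0.05, 0, 0, 25, -0.228, -0.008, 0.06, 0, 0, 30, -0.266, -0.01, 0.07, 0, 0, 35, -0.304, -0.011, 0.08, 0, 0, 40, -0.342, -0.012, 0.09, 0, 0, 44, -0.38, -0.013, 0.1, 0, 0, 47.8]'

```text
time: 2.18
ee_pos: [0.3862, -0.1245, 0.3715]
orientation: [0.0, 0.932, 0.364, 0.0]
wrist_force: [0.3, -0.1, 0.5]
finger_gap: 0.0476
grasp_force: 0.0
```

Run:
```python
from h import *
p=np.load("p.npy");go((*W(p,[0,.025,.21]),np.degrees(p[2])))
```

```text
[-52.2  53.4 161.5] [ 0.02 -0.01  0.07]
```

Call:
step_arm --rows '[-0.02, 0.02, 0.025, 0, 0, 0, -0.04, 0.04, 0.05, 0, 0, 0, -0.052, 0.053, 0.08, 0, 0, 0, -0.052, 0.053, 0.12, 0, 0, 0, -0.052, 0.053, 0.155, 0, 0, 0, -0.052, 0.053, 0.163, 0, 0, 0, -0.052, 0.053, 0.163, 0, 0, 0]'

```text
time: 2.77
ee_pos: [0.3831, -0.1958, 0.2059]
orientation: [-0.003, 0.931, 0.365, -0.002]
wrist_force: [0.0, -0.3, -0.1]
finger_gap: 0.0481
grasp_force: 0.0
```

Run:
```python
from h import *
import cv2
a=optics.capture("scene")[:,:,::-1];b=optics.capture("top")[:,:,::-1]
cv2.imwrite("pics/c1.png",np.hstack([cv2.resize(a[100:300,300:500],(400,400)),cv2.resize(b[175:375,270:470],(400,400))]))
p=np.load("p.npy");go((*W(p,[0,.025,.207]),np.degrees(p[2])),(*W(p,[0,-.09,.205]),np.degrees(p[2])))
```

```text
[-2.5  0.4  3.8] [ 0.1  -0.02  0.3 ]
[-117.5   -0.3    5.8] [ 0.1  -0.02  0.3 ]
```

View pics/c1.png

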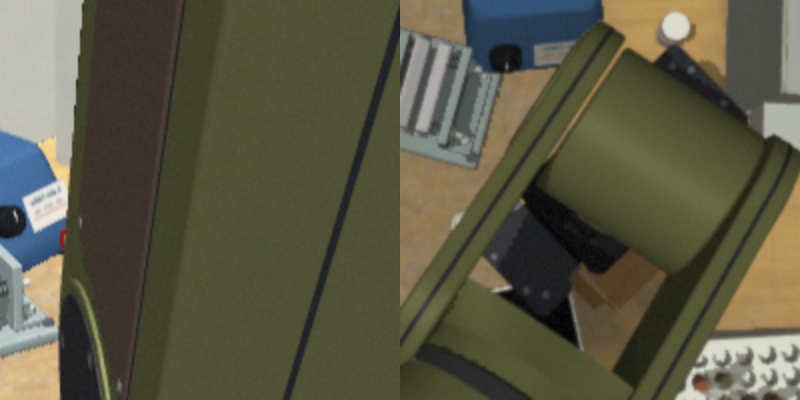

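The arm hides the carton in both views, so I'm going ahead with the lid push and watching the force.

Call:
step_arm --rows '[-0.012, 0, 0, 0, 0, 0, -0.024, 0, 0, 0, 0, 0, -0.036, 0, 0, 0, 0, 0, -0.048, 0, 0, 0, 0, 0, -0.06, 0, 0, 0, 0, 0, -0.072, 0, 0, 0, 0, 0, -0.084, 0, 0, 0, 0, 0, -0.096, 0, 0, 0, 0, 0, -0.108, 0, 0, 0, 0, 0, -0.117, 0, 0.002, 0, 0, 0]'

```text
time: 3.7
ee_pos: [0.3, -0.2783, 0.2112]
orientation: [0.003, 0.931, 0.365, 0.001]
wrist_force: [0.1, 0.8, 0.9]
finger_gap: 0.0475
grasp_force: 0.1
```

Call:
step_arm --rows '[0.03, 0, -0.02, 0, 0, 0, 0.06, 0, -0.04, 0, 0, 0, 0.08, -0.02, -0.07, 0, 0, 0, 0.1, -0.05, -0.09, 0, 0, 0, 0.12, -0.08, -0.11, 0, 0, 0, 0.14, -0.11, -0.12, 0, 0, 0, 0.16, -0.14, -0.12, 0, 0, 0, 0.18, -0.175, -0.12, 0, 0, 0, 0.2, -0.21, -0.12, 0, 0, 0, 0.22, -0.245, -0.12, 0, 0, 0]'

```text
time: 4.53
ee_pos: [0.2932, 0.0542, 0.3299]
orientation: [0.001, 0.931, 0.365, 0.003]
wrist_force: [2.0, 0.4, -0.1]
finger_gap: 0.0477
grasp_force: 0.0
```

Call:
step_arm --rows '[0.02, -0.036, 0, 0, 0, 0, 0.04, -0.072, 0, 0, 0, 0, 0.05, -0.108, 0, 0, 0, 0, 0.05, -0.14, 0, 0, 0, 0]'

```text
time: 4.87
ee_pos: [0.2343, 0.1917, 0.3297]
orientation: [-0.001, 0.93, 0.366, 0.002]
wrist_force: [-0.4, 0.9, 0.2]
finger_gap: 0.0474
grasp_force: 0.0
```

Run:
```python
from h import *
import cv2
a=optics.capture("scene")[:,:,::-1];b=optics.capture("top")[:,:,::-1]
cv2.imwrite("pics/scene2.png",a);cv2.imwrite("pics/top2.png",b)
cv2.imwrite("pics/c2.png",np.hstack([cv2.resize(a[140:290,345:445],(400,600),interpolation=cv2.INTER_CUBIC),cv2.resize(b[225:375,335:435],(400,600),interpolation=cv2.INTER_CUBIC)]))
```

```text
(no output)
```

View pics/c2.png

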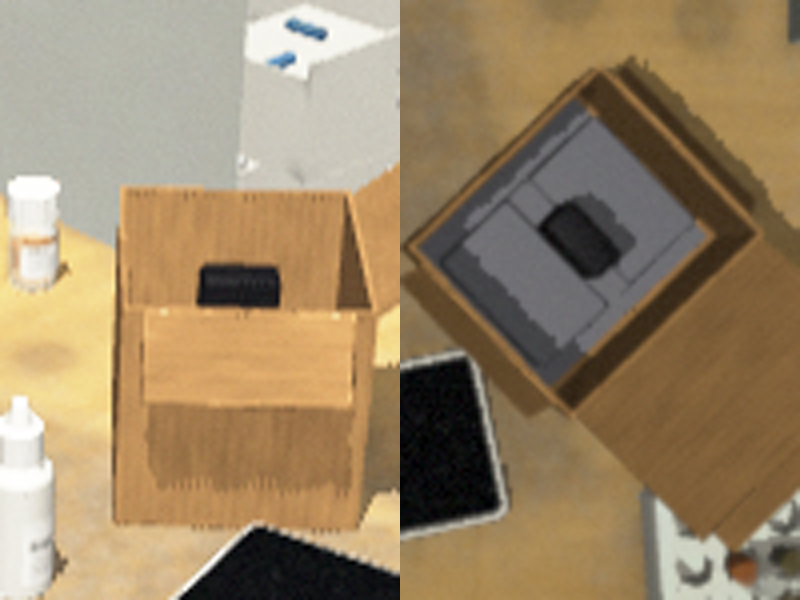

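The lid is now swung well back. Readings in crop pixels. Top half: corners at (408,246), (600,70), (758,232), (570,412), handle top centred near (580,238). Scene half: carton corners at (118,308), (122,187), (372,312), (347,192), (113,522), (362,526), handle spanning columns 200–280 at row ≈270.

Run:
```python
from h import *
T=lambda u,v:np.array([335+(u-400)/4,225+v/4]);S=lambda u,v:np.array([345+u/4,140+v/4])
a,b,h=.051,.036,.092;e=-.054
obs=[("top",T(408,246),(-a,b,h)),("top",T(600,70),(a,b,h)),("top",T(758,232),(a,e,h)),("top",T(570,412),(-a,e,h)),
("scene",S(118,308),(-a,b,h)),("scene",S(122,187),(a,b,h)),("scene",S(372,312),(-a,e,h)),("scene",S(347,192),(a,e,h)),("scene",S(113,522),(-a,b,0)),("scene",S(362,526),(-a,e,0))]
f=lambda p:np.concatenate([proj(n,W(p,X))-u for n,u,X in obs])
r=least_squares(f,[.36,-.22,-.8],loss='soft_l1');p=r.x;print(p.round(4),np.degrees(p[2]),r.fun.reshape(-1,2).round(1).tolist())
np.save("p.npy",p)
print("handle tri",tri(T(580,237),S(240,271)),"model",W(p,[0,-.009,.082]))
for X in[(-.008,.006,.082),(.008,.006,.082),(.008,-.024,.082),(-.008,-.024,.082)]:
    q=proj("top",W(p,X));s=proj("scene",W(p,X));print((q-[335,225])*4+[400,0],(s-[345,140])*4)
g=W(p,[0,-.009,.128]);print(g);go((g[0],g[1],.24,np.degrees(p[2])),(*g,np.degrees(p[2])))
```

```text
[ 0.3668 -0.216  -0.8215] -47.06680213162904 [[-0.9, -0.5], [-0.5, -2.4], [1.1, -0.1], [-0.2, 1.5], [0.8, -0.4], [-0.7, -0.7], [1.5, 0.1], [1.0, -0.8], [-0.0, 0.2], [-1.4, 1.1]]
handle tri [ 0.36045665 -0.22226079  0.08090419] model [ 0.36021112 -0.22217749  0.082     ]
[538.50141506 224.04512048] [200.31741673 277.57150506]
[568.49000081 195.42379697] [198.74024782 258.14358565]
[622.71033785 252.25713164] [278.86832636 259.928781  ]
[592.71173568 281.00048136] [281.73777035 279.44421303]
[ 0.36021112 -0.22217749  0.128     ]
[-193.4  388.6   88.7] [-0.01 -0.25  0.56]
[-193.9  388.6  200.7] [-0.01 -0.25  0.56]
```

Call:
step_arm --rows '[-0.019, 0.036, 0, 0, 0, 0.5, -0.038, 0.075, 0, 0, 0, 0.5, -0.056, 0.113, 0, 0, 0, 0.5, -0.075, 0.151, 0, 0, 0, 0.5, -0.094, 0.189, 0.0, 0, 0, 0.5, -0.113, 0.227, 0.0, 0, 0, 0.5, -0.132, 0.265, 0.02, 0, 0, 0.5, -0.15, 0.302, 0.035, 0, 0, 0.5, -0.169, 0.339, 0.05, 0, 0, 0.5, -0.187, 0.375, 0.065, 0, 0, 0.5]'

```text
time: 5.8
ee_pos: [0.3491, -0.2026, 0.2691]
orientation: [0.002, 0.933, 0.36, 0.001]
wrist_force: [0.1, 0.4, 0.1]
finger_gap: 0.0477
grasp_force: 0.0
```

Call:
step_arm --rows '[-0.006, 0.013, 0.01, 0, 0, 0, -0.0065, 0.0135, 0.02, 0, 0, 0, -0.0065, 0.0135, 0.02, 0, 0, 0, -0.0065, 0.0135, 0.02, 0, 0, 0]'

```text
time: 6.13
ee_pos: [0.3531, -0.213, 0.248]
orientation: [-0.0, 0.933, 0.361, 0.0]
wrist_force: [0.4, 0.3, 0.7]
finger_gap: 0.0479
grasp_force: 0.0
```

Run:
```python
from h import *
p=np.load("p.npy");g=W(p,[0,-.009,.128]);go((*g,np.degrees(p[2])))
```

```text
[ -0.9  11.6 120. ] [-0.01 -0.01 -0.61]
```

Call:
step_arm --rows '[-0.001, 0.0115, 0.02, 0, 0, -0.4, -0.001, 0.0115, 0.04, 0, 0, -0.4, -0.001, 0.0115, 0.04, 0, 0, -0.4, -0.001, 0.0115, 0.04, 0, 0, -0.4]'

```text
time: 6.47
ee_pos: [0.3603, -0.2213, 0.208]
orientation: [-0.0, 0.931, 0.365, -0.0]
wrist_force: [1.3, -0.4, 1.1]
finger_gap: 0.0475
grasp_force: 0.0
```

Run:
```python
from h import *
p=np.load("p.npy");g=W(p,[0,-.009,.128])
for i in range(4): go((*g,np.degrees(p[2]))); optics.capture("top")
```

```text
[-0.6  0.6 80. ] [-0.02 -0.   -0.09]
[-0.7 -0.3 81. ] [ 0.1  -0.02 -0.1 ]
[-0.7 -0.8 81.5] [ 0.17 -0.03 -0.11]
[-0.6 -1.  81.7] [ 0.2  -0.03 -0.13]
```

Call:
step_arm --rows '[-0.0005, 0, 0.02, 0, 0, 0, -0.0005, 0, 0.04, 0, 0, 0, -0.0005, 0, 0.055, 0, 0, 0, -0.0005, 0, 0.065, 0, 0, 0, -0.0005, 0, 0.075, 0, 0, 0, -0.0005, 0, 0.081, 0, 0, 0, -0.0005, 0, 0.081, 0, 0, 0, -0.0005, 0, 0.081, 0, 0, 0]'

```text
time: 7.33
ee_pos: [0.3603, -0.2229, 0.127]
orientation: [0.0, 0.931, 0.364, 0.0]
wrist_force: [-0.1, 0.1, 0.2]
finger_gap: 0.0473
grasp_force: 0.0
```

Run:
```python
from h import *
p=np.load("p.npy");g=W(p,[0,-.009,.128]);go((*g,np.degrees(p[2])))
```

```text
[ 0.4 -0.6 -1. ] [ 0.02 -0.   -0.18]
```

Positioned within 1 mm, so I'm closing.

Call:
step_arm --rows '[0, 0, 0, 0, 0, 0, 0, 0, 0, 0, 0, 0, 0, 0, 0, 0, 0, 0, 0, 0, 0, 0, 0, 0, 0, 0, 0, 0, 0, 0, 0, 0, 0, 0, 0, 0]' --claw 1 --grip_force 30

```text
time: 7.83
ee_pos: [0.3601, -0.2228, 0.1268]
orientation: [0.0, 0.931, 0.364, 0.0]
wrist_force: [-0.4, 0.3, 1.2]
finger_gap: 0.0162
grasp_force: 30.0
```

Call:
step_arm --rows '[0, 0, -0.01, 0, 0, 0, 0, 0, -0.02, 0, 0, 0, 0, 0, -0.03, 0, 0, 0, 0, 0, -0.04, 0, 0, 0, 0, 0, -0.06, 0, 0, 0, 0, 0, -0.085, 0, 0, 0, 0, 0, -0.11, 0, 0, 0, 0, 0, -0.13, 0, 0, 0, 0, 0, -0.14, 0, 0, 0, 0, 0, -0.14, 0, 0, 0]'

```text
time: 8.67
ee_pos: [0.3611, -0.2235, 0.2703]
orientation: [0.003, 0.931, 0.364, 0.002]
wrist_force: [0.7, 0.1, -0.4]
finger_gap: 0.0163
grasp_force: 30.0
```

Run:
```python
from h import *
p=np.load("p2.npy");print(W(p,[0,p[4],0]));yaw=np.degrees(p[2])
for w in(yaw-90,yaw+90): go((p[0],p[1],.267,w))
from bench import arm;s=arm.get_state();print(s["wrist_force"],s["finger_gap"],s["joint_positions"].round(2))
```

```text
[ 0.46591107 -0.07060489  0.        ]
[180.8 -41.2   3.2] [ 0.3  -0.23 58.09]
[180.8 -41.2   3.2] [   0.27    0.35 -121.91]
[ 0.74046849  0.14587486 -0.37072542] 0.016274168379935432 [-0.68 -0.4   2.15  0.    1.38  0.14]
```

Call:
step_arm --rows '[0.018, -0.004, 0, 0, 0, 5.8, 0.036, -0.008, 0, 0, 0, 11.6, 0.054, -0.0125, 0, 0, 0, 17.4, 0.072, -0.0165, 0, 0, 0, 23.2, 0.09, -0.0205, 0, 0, 0, 29, 0.108, -0.0245, 0, 0, 0, 34.9, 0.1265, -0.029, 0, 0, 0, 40.7, 0.1445, -0.033, 0, 0, 0, 46.5, 0.1627, -0.037, 0, 0, 0, 52.3, 0.1808, -0.0412, 0, 0, 0, 58.1]'

```text
time: 9.5
ee_pos: [0.4646, -0.0687, 0.2648]
orientation: [-0.0, 0.991, -0.136, -0.001]
wrist_force: [-0.7, -0.1, -0.6]
finger_gap: 0.016
grasp_force: 30.0
```

Run:
```python
from h import *
import cv2
def onplane(n,u,z):
    m=M[n];R=np.array(m["R"]);C=-R.T@m["t"];d=R.T@np.linalg.solve(np.array(m["mtx"]),[*u,1.]);return C+d*(z-C[2])/d[2]
t=cv2.imread("pics/top0.png"); c=t[185:245,255:310].astype(int); m=((c.min(2)>125)&(c.max(2)-c.min(2)<35)).astype(np.uint8)
n,l,st,ce=cv2.connectedComponentsWithStats(m,connectivity=4)
cs=[]
for i in range(1,n):
    if st[i,4]>100:
        q=np.array([onplane("top",x+np.array([255,185]),.0805)[:2] for x in np.argwhere(l==i)[:,::-1]])
        v=np.linalg.svd(q-q.mean(0),full_matrices=False)[2][0]; cs.append(q.mean(0)); print(q.mean(0),np.degrees(np.arctan(v[1]/v[0])))
print("centre",np.mean(cs,0),"sep",np.linalg.norm(cs[0]-cs[1]))
a,b=optics.capture("scene")[:,:,::-1],optics.capture("top")[:,:,::-1]
cv2.imwrite("pics/c3.png",np.hstack([cv2.resize(a[165:315,225:325],(400,600),interpolation=cv2.INTER_CUBIC),cv2.resize(b[150:300,230:330],(400,600),interpolation=cv2.INTER_CUBIC)]))
p=np.load("p2.npy");go((*np.mean(cs,0),.267,np.degrees(p[2])-90))
```

```text
[ 0.46947674 -0.06097258] -15.55676987883297
[ 0.4643383 -0.0780918] -15.751191224335681
centre [ 0.46690752 -0.06953219] sep 0.01787376069041654
[ 2.2  0.8 -2. ] [-0.02  0.17  0.13]
```

View pics/c3.png

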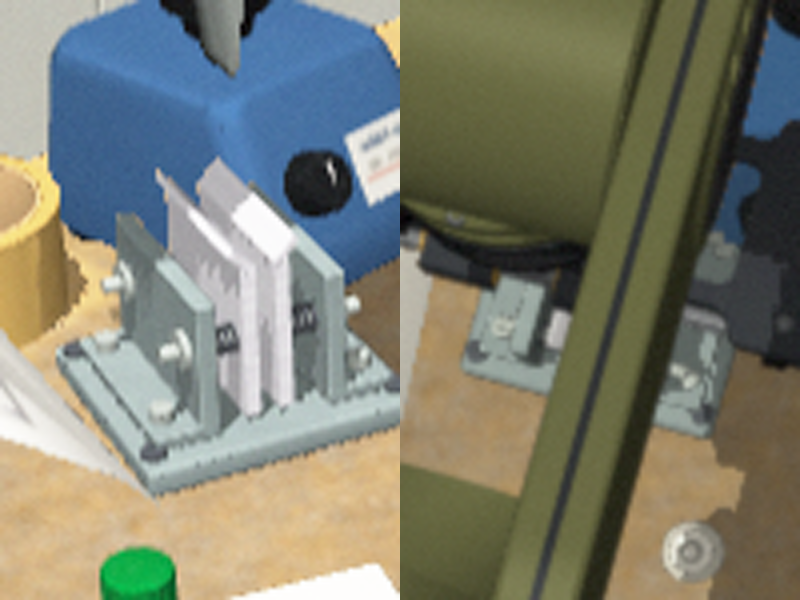

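The tool is over the clamp and the blade tip is at scene-crop (232,75). The flares' near ends are at about (235–248,255) for the left and (270–293,235–265) for the right. I'll check both against the model.

```bash
python3 - <<'E'
from h import *
from bench import arm
s=arm.get_state();e=s["ee_pos"];cr=lambda X:((proj("scene",X)-[225,165])*4).round(0)
for y in(-.012,0,.012): print("tip",y,cr(e+np.array([0,0,-.125])+y*np.array([np.cos(-.273),np.sin(-.273),0])))
P=[.4669,-.0695,-.273]
for x in(-.035,.035):
  for y,z in((.012,.085),(.003,.076),(-.003,.076),(-.012,.085)): print(x,y,z,cr(W(P,[x,y,z])))
go((.4669,-.0695,.22,-105.65))
E
python3 -c "
import cv2
a=cv2.imread('pics/c3.png')[0:300,130:330]
cv2.imwrite('pics/c4.png',cv2.resize(a,(533,600*4//3*3//4),interpolation=cv2.INTER_CUBIC)[:,:])"
```

```text
tip -0.012 [232.  77.]
tip 0 [218.  65.]
tip 0.012 [205.  53.]
-0.035 0.012 0.085 [233. 247.]
-0.035 0.003 0.076 [257. 263.]
-0.035 -0.003 0.076 [273. 259.]
-0.035 -0.012 0.085 [295. 232.]
0.035 0.012 0.085 [158. 168.]
0.035 0.003 0.076 [181. 184.]
0.035 -0.003 0.076 [196. 180.]
0.035 -0.012 0.085 [216. 154.]
[ 2.4  0.8 45. ] [-0.02  0.17  0.43]
```

View pics/c4.png

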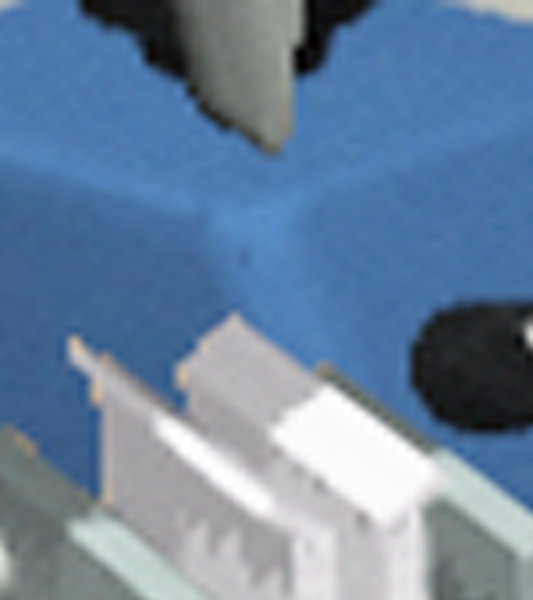

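The model matches the images: the blade tip is seen at (233,76) and predicted at (232,77). Aligning and descending to the flare's mouth.

Call:
step_arm --rows '[0.0024, 0.0008, 0.015, 0, 0, 0.4, 0.0024, 0.0008, 0.03, 0, 0, 0.4, 0.0024, 0.0008, 0.04, 0, 0, 0.4, 0.0024, 0.0008, 0.05, 0, 0, 0.4, 0.0024, 0.0008, 0.053, 0, 0, 0.4, 0.0024, 0.0008, 0.053, 0, 0, 0.4, 0.0024, 0.0008, 0.053, 0, 0, 0.4]'

```text
time: 10.18
ee_pos: [0.467, -0.0714, 0.2138]
orientation: [0.0, 0.991, -0.137, 0.0]
wrist_force: [-0.6, -0.7, -0.6]
finger_gap: 0.0158
grasp_force: 30.0
```

Run:
```python
from h import *
from bench import arm
F=[]
for i in range(6): F.append(arm.get_state()["wrist_force"]); optics.capture("top")
print(np.mean(F,0),np.std(F,0)); go((.4669,-.0695,.201,-105.65)); print(arm.get_state()["ee_pos"])
```

```text
[-0.03003521  0.08504841 -0.59854324] [0.28243123 0.37445135 0.49662261]
[-0.9 -1.6 13.3] [ 0.   -0.07 -0.1 ]
[ 0.46729005 -0.07125228  0.21427679]
```

Call:
step_arm --rows '[-0.0009, -0.0015, 0.002, 0, 0, 0, -0.0009, -0.0015, 0.004, 0, 0, 0, -0.0009, -0.0015, 0.007, 0, 0, 0, -0.0009, -0.0015, 0.01, 0, 0, 0, -0.0009, -0.0015, 0.013, 0, 0, 0]'

```text
time: 10.9
ee_pos: [0.4664, -0.0694, 0.2001]
orientation: [-0.0, 0.991, -0.137, -0.0]
wrist_force: [0.6, -0.3, 0.1]
finger_gap: 0.016
grasp_force: 30.0
```

Call:
step_arm --rows '[0, 0, 0.0015, 0, 0, 0, 0, 0, 0.003, 0, 0, 0]'

```text
time: 11.07
ee_pos: [0.4664, -0.0695, 0.1971]
orientation: [-0.0, 0.991, -0.137, -0.0]
wrist_force: [-0.3, 0.6, -0.2]
finger_gap: 0.0159
grasp_force: 30.0
```

Call:
step_arm --rows '[0, 0, 0.0015, 0, 0, 0, 0, 0, 0.003, 0, 0, 0]'

```text
time: 11.23
ee_pos: [0.4666, -0.0695, 0.1945]
orientation: [0.0, 0.991, -0.137, 0.0]
wrist_force: [-1.0, -0.1, -0.1]
finger_gap: 0.0158
grasp_force: 30.0
```

Run:
```python
from h import *
go((.4669,-.0695,.201,-105.65))
```

```text
[ 0.3 -0.1 -6.5] [ 0.  -0.  -0.1]
```

Call:
step_arm --rows '[0, 0, 0.001, 0, 0, 0, 0, 0, 0.002, 0, 0, 0, 0, 0, 0.003, 0, 0, 0]'

```text
time: 11.48
ee_pos: [0.4666, -0.0695, 0.1916]
orientation: [0.0, 0.991, -0.137, 0.0]
wrist_force: [-0.5, -0.6, -0.2]
finger_gap: 0.0157
grasp_force: 30.0
```

Call:
step_arm --rows '[0, 0, 0.001, 0, 0, 0, 0, 0, 0.002, 0, 0, 0, 0, 0, 0.003, 0, 0, 0]'

```text
time: 11.73
ee_pos: [0.4666, -0.0695, 0.1886]
orientation: [0.0, 0.991, -0.137, 0.0]
wrist_force: [-1.0, 0.5, -0.6]
finger_gap: 0.0154
grasp_force: 30.0
```

Call:
step_arm --rows '[0, 0, 0.001, 0, 0, 0, 0, 0, 0.002, 0, 0, 0, 0, 0, 0.003, 0, 0, 0]'

```text
time: 11.98
ee_pos: [0.4666, -0.0695, 0.1856]
orientation: [-0.0, 0.991, -0.137, 0.0]
wrist_force: [0.3, 0.5, -0.5]
finger_gap: 0.016
grasp_force: 30.0
```

Call:
step_arm --rows '[0, 0, 0.001, 0, 0, 0, 0, 0, 0.002, 0, 0, 0]'

```text
time: 12.15
ee_pos: [0.4665, -0.0695, 0.1835]
orientation: [-0.0, 0.991, -0.137, 0.0]
wrist_force: [0.2, 1.6, -0.5]
finger_gap: 0.0159
grasp_force: 30.0
```

Call:
step_arm --rows '[0, 0, 0.001, 0, 0, 0, 0, 0, 0.002, 0, 0, 0]'

```text
time: 12.32
ee_pos: [0.4666, -0.0695, 0.1816]
orientation: [0.0, 0.991, -0.137, 0.0]
wrist_force: [-0.9, -1.1, -0.1]
finger_gap: 0.0156
grasp_force: 30.0
```

Call:
step_arm --rows '[0, 0, 0.001, 0, 0, 0, 0, 0, 0.002, 0, 0, 0]'

```text
time: 12.48
ee_pos: [0.4667, -0.0695, 0.1798]
orientation: [0.0, 0.991, -0.137, 0.0]
wrist_force: [0.5, -0.6, 1.1]
finger_gap: 0.0157
grasp_force: 30.0
```

Call:
step_arm --rows '[0, 0, 0.001, 0, 0, 0, 0, 0, 0.002, 0, 0, 0]'

```text
time: 12.65
ee_pos: [0.4668, -0.0695, 0.1779]
orientation: [0.0, 0.991, -0.137, 0.0]
wrist_force: [-0.6, 0.4, 1.7]
finger_gap: 0.0161
grasp_force: 30.0
```

Call:
step_arm --rows '[0, 0, 0.001, 0, 0, 0, 0, 0, 0.002, 0, 0, 0]'

```text
time: 12.82
ee_pos: [0.4668, -0.0695, 0.1759]
orientation: [0.0, 0.991, -0.137, 0.0]
wrist_force: [-0.8, 0.3, 2.8]
finger_gap: 0.0157
grasp_force: 30.0
```

Call:
step_arm --rows '[0, 0, 0.001, 0, 0, 0, 0, 0, 0.002, 0, 0, 0]'

```text
time: 12.98
ee_pos: [0.4668, -0.0695, 0.1739]
orientation: [0.0, 0.991, -0.137, 0.0]
wrist_force: [0.1, 0.2, 4.2]
finger_gap: 0.0159
grasp_force: 30.0
```

Call:
step_arm --rows '[0, 0, 0.001, 0, 0, 0, 0, 0, 0.002, 0, 0, 0]'

```text
time: 13.15
ee_pos: [0.4668, -0.0696, 0.1719]
orientation: [0.0, 0.991, -0.137, 0.0]
wrist_force: [0.4, 0.2, 3.7]
finger_gap: 0.0161
grasp_force: 30.0
```

Run:
```python
from h import *
import cv2
a=optics.capture("scene")[:,:,::-1];go((.4669,-.0695,.17,-105.65))
cv2.imwrite("pics/c5.png",cv2.resize(a[165:285,225:345],(600,600),interpolation=cv2.INTER_CUBIC))
```

```text
[ 0.1 -0.1  1.7] [ 0.   -0.04 -0.11]
```

View pics/c5.png

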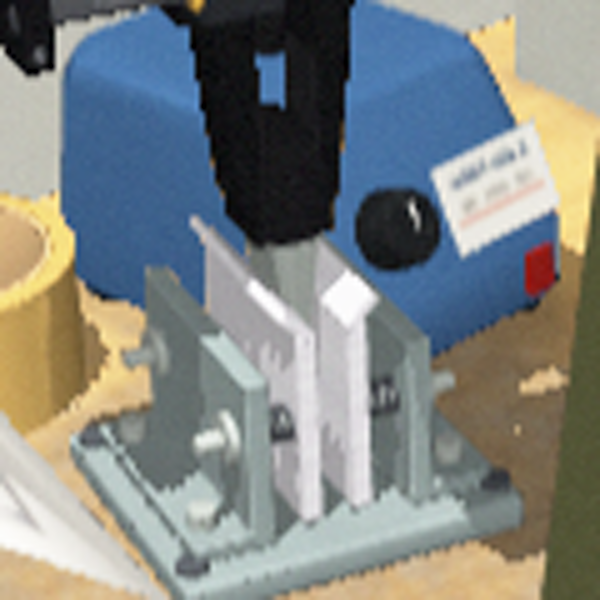

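The blade is between the plates, centred, with clear space under the fingertips. The drag is rising from a touch point at about TCP z = 0.182, so I need roughly 4 mm more.

Call:
step_arm --rows '[0, 0, 0.001, 0, 0, 0, 0, 0, 0.002, 0, 0, 0]'

```text
time: 13.37
ee_pos: [0.4668, -0.0696, 0.1699]
orientation: [0.0, 0.991, -0.137, 0.0]
wrist_force: [0.1, 0.6, 5.5]
finger_gap: 0.0162
grasp_force: 30.0
```

Call:
step_arm --rows '[0, 0, 0.001, 0, 0, 0, 0, 0, 0.002, 0, 0, 0]'

```text
time: 13.53
ee_pos: [0.4668, -0.0696, 0.1679]
orientation: [0.0, 0.991, -0.137, 0.0]
wrist_force: [-0.6, 0.2, 6.3]
finger_gap: 0.016
grasp_force: 30.0
```

Call:
step_arm --rows '[0, 0, 0, 0, 0, 0, 0, 0, 0, 0, 0, 0, 0, 0, 0, 0, 0, 0]'

```text
time: 13.78
ee_pos: [0.4668, -0.0696, 0.1677]
orientation: [0.0, 0.991, -0.137, 0.0]
wrist_force: [0.6, -0.6, 4.7]
finger_gap: 0.0156
grasp_force: 30.0
```

```bash
python3 -c "
from bench import arm
print(arm.close_job())"
```

```text
the job is handed in; nothing more can be done
None
```

I handed in the job at about 14 s: the lid is swung well back (about 2.4 rad, estimated), and the gripper still holds the gauge by its handle, with the blade about 14 mm past first touch and dragging at about 6 N; I took no final picture of the lid or bystanders.

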